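# Push a paint tin between two posts into the empty rack bay

## Robot

A 6-joint arm with a two-finger parallel gripper is mounted at the origin on the work surface. World frame = base frame: x ahead of the robot, y to its left, z up, the work surface at z = 0. Lengths are in m, angles in rad, forces in N, time in s.
With the tool pointing down it reaches from about 0.3 to 0.775 m from the base axis. Payload 14.6 kg.
Tool frame: the origin (TCP) lies at the very end of the fingers, on their centre line; the grasp point (between the pads) lies 19 mm behind it; z points along the fingers, y is the direction in which the jaws open and shut (so a half turn about z gives the same grasp; the last joint's range is limited). The gripper opens to 85 mm and grips with 20 to 120 N. Pads are 22 mm wide; open, the fingers measure 114 mm over their backs; the gripper's body (76 mm by 85 mm) begins 54 mm behind the grasp point. The pads swing forward as they close: fully open they stand 13 mm farther back than shut.
Start: joints at [-1.38, 0.3, 1.521, -0, 1.321, -0.067], TCP at [0.14, -0.532, 0.231] pointing down, gripper open.
Joint ranges: [-3.03, 3.03], [-0.79, 2.21], [0.23, 2.52], [-1.04, 4.18], [0, 3.07], [-2.55, 2.55]. Speed limits (rad/s): [2.22, 2.22, 2.57, 3.14, 3.14, 3.14].

## Interface

Orientations are given as a unit quaternion [x, y, z, w].
In Python, from workcell import status, grab_frame, job, models gives the robot as it stands.
- The arm moves only by the tool apply_moves, never from a script. Its argument "rows" is a list of rows, each a list of 4 numbers: the shift along the world's x, y, z in cm, then the turn about the world's z in rad. A call has 1 to 12 rows; each row shifts and turns the pose as measured when the row begins; what a row does not reach is not made up. A row lasts 1/8 s, in which the tool goes at most 62.5 mm and 10.7 degrees, less where a joint would pass 70% of its speed; a pose out of reach is approached as far as the arm can. A call with a gripper value outside its range is refused whole. "gripper" is the closure, from -1 (fully open) to 1 (shut), set as the call begins (left out, the last holds). The fingers move at their own pace and stop on an object; the grip force is fixed at half the most. Time passes only in rows, so rows that do not move let the fingers close. It gives the time, the measured TCP pose, the force and the opening at its end, in the units of the state.
- status.state(): the state, without advancing time (a new reading comes with each control period).
- grab_frame(name): name is "side" or "top" or "wrist"; returns a dict with "pixels" (420x560x3 uint8, red, green, blue), "fx", "fy", "cx", "cy" (pixels), "extrinsics" (4x4, takes a point from world to camera coordinates); the wrist camera has in their place "tool_from_camera" (4x4, takes a point from camera to tool coordinates, whose origin is the TCP and whose axes are the flange's). Camera axes: x right, y down, z forward; pixel columns grow to the right and rows downward; lengths in m; the calibration is good to about 2 mm. The wrist camera is an equidistant fisheye: a pixel r from the principal point sees the ray r / f radians off the axis. A picture is of the moment at which its call begins: read the wrist's pose just before it. There is no depth.
- job.finish_job(): hands the job in, once; it reports no verdict.
Trained networks look in a picture, given as the dict that the camera call returned (one of the last four; its "shot" number tells which), for a name from the list of things; names that differ only in an ending like _2 or _b are one class to them, and where a whole thing is asked for, a point or a joint stands for the part that bears it (a point fixed in the world has none). Each returns a list of dicts, best first, with "score" (0 to 1); they miss things now and then, are a little off and sometimes report something else, mostly with a low value. They report only what shows in the picture. A call takes as long as a camera call. They do not tell look-alikes from the thing itself.
- models.boxes_of(picture, target): "xyz" ([x, y, z] in m, in world coordinates, good to about 4 mm: the middle of the surface that is visible of it).
- models.silhouettes(picture, target): "mask" (420x560 bool, what is visible of it).
- models.place_of(picture, target): "xyz" ([x, y, z] in m, in world coordinates, good to about 4 mm: a listed point, or the origin of a listed thing).
The state is a dict: "clock": time; "joint_positions": joint angles; "qvel": joint speeds; "joint_torque": joint torques, N m; "position": TCP position; "eef_rot": TCP orientation; "force": force on the tool from outside, world axes, zero at the start; "torque": the same for the moment, N m; "grip_width": finger opening in m.
Only numpy, scipy, OpenCV 4.12 (cv2) and the standard library are available. Lean on these libraries where they do the work, as an engineer would, in place of code of your own. Each camera call takes 0.05 s, during which the arm holds its last target. There are 200 camera calls.

## Task

A paint tin stands on the bench in front of a low two-bay timber rack. Push the tin along the bench with the fingertips, through the narrow gap between the two posts of the empty bay, until it stands inside that bay wholly behind the posts. Do not lift the tin or tip it over, leave the tin stored in the other bay and the brush, jar and opener where they are, and finish clear of everything.

Things in the scene. Friction and masses are not known exactly. Their poses are not given: they have to be found in the camera images.
- tin: The tin to push: closed round steel paint tin with a pale paper band, 86 mm diameter, 70 mm high, about 0.45 kg, standing loose on the bench near the robot, in front of the rack. Origin: centre of its underside; z up along its axis.
- rack: Low timber rack fixed to the bench, without floor. Three posts 36 x 36 mm, 55 mm high, stand at rack y = -129, 0, +129 mm: two gaps of 93 mm (tin: 86 mm). A 15 mm thick, 50 mm high board runs back from each post to a back board, 55 mm high, inner face at x = +133 mm. Origin: bench level, centre of the middle post; x points from the robot side into the bays, z up. Posts span x = -18 to +18 mm.
- ring_mark: Flat ring of dried paint, 85 mm across, no real thickness, marks the bench in the empty bay. Origin: its centre, at bench level, on the centre line of the empty bay (rack y = +64.5 or -64.5 mm) at rack x = 77 mm, where a tin is wholly behind the posts (which it is from rack x = 61 mm on) and 13 mm clear of the back board. Axes parallel to the rack's.
- stored_tin: Same kind of tin, 86 mm diameter, 70 mm high, standing loose in the other bay; leave it alone. Origin: centre of its underside.
- brush: Paint brush lying loose on the bench to the left, about 0.2 m long, along its x axis; leave it alone.
- jar: Small lidded jar, 56 mm diameter, 75 mm high, standing to the right; leave it alone. Origin: centre of its underside.
- opener: Screwdriver used for opening lids, 170 mm long, lying to the right along its x axis; leave it alone.
Things that resemble listed ones, but are neither listed nor needed, are in the scene too. What is shaped like the tin but yellow is not meant.

How it is judged:
By the outcome, as a careful person would: the job done as asked, in the order asked, and still so for the second after the job is handed in, with the robot touching nothing.
It also fails if it takes over 51 s, if anything falls off the work surface, if the arm or the gripper's body presses on something with over 40 N, if the wrist force passes 120 N, or if a joint passes its speed limit or range.

## Working session

There is one attempt and no reset: what is moved stays moved. The work goes in short steps, Python scripts to look and compute and a tool call to move; the robot and the scene stay as the last step left them, time stands still between calls to the robot, and variables do not carry over. Pictures are saved under pics/ and viewed, about 8 in all and at most 12, crops included, and the job is handed in when it is done.

Besides the shell and the picture viewer there is one more tool, called after ">>>" in YAML: its name, and indented under it one key for each argument. apply_moves: Moves the arm, as the interface text tells. Its arguments: {"type":"object","properties":{"rows":{"type":"array"},"gripper":{"type":"number"}},"required":["rows"]}

```bash
mkdir -p pics
python3 - <<'E'
from workcell import status, grab_frame, models
import cv2
s=status.state(); print(s['clock'],s['position'],s['eef_rot'],s['grip_width'])
for c in ("top","side"):
    p=grab_frame(c); cv2.imwrite(f"pics/{c}1.png",p['pixels'][...,::-1])
    for t in ("tin","rack","ring_mark","stored_tin","jar","brush","opener"):
        print(c,t,[(x['xyz'].round(3).tolist() if hasattr(x['xyz'],'round') else x['xyz'],round(x['score'],2)) for x in models.place_of(p,t)])
print(status.state()['clock'])
E
```

```text
0.0 [ 0.14017332 -0.53157598  0.23070136] [ 9.91704210e-01  1.28539455e-01 -4.34204584e-05 -6.05493912e-04] 0.08522008485717833
top tin [([0.4559, 0.0263, 0.0004], 0.89), ([0.5321, 0.1803, 0.0], 0.88), ([0.3148, 0.1392, -0.0042], 0.85)]
top rack [([0.5898, -0.0357, 0.0006], 0.79)]
top ring_mark [([0.6593, -0.1041, -0.0021], 0.64)]
top stored_tin [([0.6699, 0.0241, -0.0011], 0.57)]
top jar [([0.507, -0.3296, 0.0002], 0.67)]
top brush [([0.4831, 0.3349, -0.0011], 0.59)]
top opener [([0.6409, -0.343, 0.0026], 0.94)]
side tin [([0.4492, 0.0243, 0.0019], 0.87), ([0.3104, 0.1373, -0.0036], 0.79)]
side rack [([0.5906, -0.0377, 0.0026], 0.85)]
side ring_mark [([0.6631, -0.108, 0.0003], 0.38), ([0.4537, 0.0246, 0.0018], 0.32)]
side stored_tin [([0.6683, 0.0237, -0.0022], 0.81)]
side jar [([0.5069, -0.3336, -0.0036], 0.64)]
side brush [([0.4793, 0.3303, -0.0014], 0.61)]
side opener [([0.6406, -0.3445, 0.0005], 0.59)]
0.8
```

View pics/top1.png

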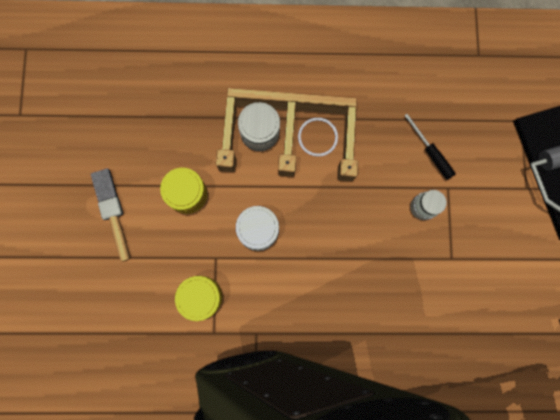

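View pics/side1.png

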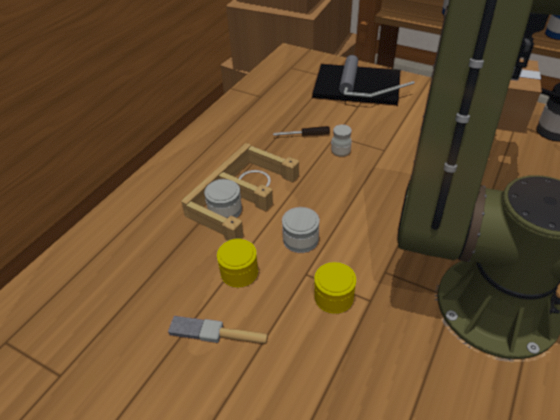

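The top view shows the white tin at about (257,228), the rack with posts at (226,159), (287,163) and (348,168), and the ring in the right bay at (318,137). The stored tin is in the left bay at (259,126). The yellow tins are lookalikes. So the empty bay is at rack y = -64.5. I'll refine the rack pose and move in.

```bash
cat > h.py <<'E'
import numpy as np, cv2
from workcell import status, grab_frame, models
def ray(p,u,v,z):
    E=np.array(p['extrinsics']);R,t=E[:3,:3],E[:3,3]
    c=-R.T@t; d=R.T@np.array([(u-p['cx'])/p['fx'],(v-p['cy'])/p['fy'],1])
    return (c+d*(z-c[2])/d[2])[:2]
def proj(p,P):
    E=np.array(p['extrinsics']);q=E[:3,:3]@np.array(P)+E[:3,3]
    return p['fx']*q[0]/q[2]+p['cx'],p['fy']*q[1]/q[2]+p['cy']
E
python3 - <<'E'
from h import *
p=grab_frame("top"); im=cv2.resize(p['pixels'][60:260,180:380,::-1],None,fx=3,fy=3,interpolation=cv2.INTER_CUBIC)
for u,v in ((226,159),(287,163),(348,168)): print(ray(p,u,v,.055))
for name,z in (("tin",.07),("ring_mark",0)):
    m=models.silhouettes(p,name)
    for s in m[:2]:
        v,u=np.nonzero(s['mask']); print(name,u.mean(),v.mean(),len(u),ray(p,u.mean(),v.mean(),z/2))
a=-.07;o=np.array([.590,-.037]);R=np.array([[np.cos(a),-np.sin(a)],[np.sin(a),np.cos(a)]])
def draw(P,col):
    q=np.array([proj(p,x) for x in P]); q=((q-[180,60]+.5)*3).astype(np.int32); cv2.polylines(im,[q],True,col,1)
for y in (-.129,0,.129):
    draw([(*(o+R@[sx*.018,y+sy*.018]),.055) for sx,sy in((-1,-1),(-1,1),(1,1),(1,-1))],(0,0,255))
th=np.linspace(0,6.28,40)
draw([(*(o+R@[.077+.0425*np.cos(t),-.0645+.0425*np.sin(t)]),0) for t in th],(255,0,0))
draw([(.453+.043*np.cos(t),.025+.043*np.sin(t),.07) for t in th],(0,255,0))
cv2.imwrite("pics/ov.png",im)
E
```

```text
[0.59436322 0.09035942]
[ 0.58720817 -0.035332  ]
[ 0.57790482 -0.16149908]
tin 256.73174061433446 227.59044368600684 1465 [0.45503884 0.0260224 ]
tin 197.99361578641904 297.43934997098086 1723 [0.31330856 0.14218088]
ring_mark 317.13023255813954 137.37674418604652 215 [ 0.65985604 -0.10385795]
```

View pics/ov.png

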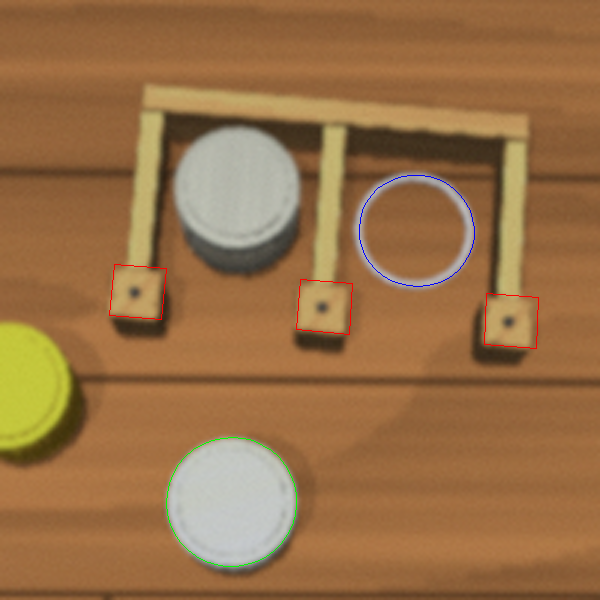

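>>> apply_moves:
  rows:
    - [0, 0, 0, 0.18]
    - [4, 5, 0, 0.18]
    - [4, 5, 0, 0.18]
    - [4, 5, 0, 0.18]
    - [4, 5, 0, 0.18]
    - [4, 5, 0, 0.18]
    - [4, 5, 0, 0.1]
    - [2, 5, 0, 0.06]
    - [2, 5, 0, 0]
    - [2, 5, 0, 0]
    - [1, 5, 0, 0]
    - [0, 5, 0, 0]
  gripper: 0

```text
clock: 2.45
position: [0.447, 0.0228, 0.232]
eef_rot: [0.72, 0.694, 0.001, 0.002]
force: [-0.4, -0.1, -0.4]
grip_width: 0.0425
```

The overlay matches: the rack is at about (0.588,-0.036) with yaw about -0.067, and the tin is at (0.454,0.025). Next I go to the tin's left side, descend and push to the right.

>>> apply_moves:
  rows:
    - [0.8, 4.5, 0, -0.03]
    - [0, 4, 0, 0]
    - [0, 0, -5, 0]
    - [0, 0, -5, 0]
    - [0, 0, -5, 0]
    - [0, 0, -3, 0]
    - [0, 0, -2, 0]
    - [0, 0, 0, 0]

```text
clock: 3.45
position: [0.4544, 0.1145, 0.0276]
eef_rot: [0.729, 0.685, 0.003, 0.003]
force: [0.6, -0.2, 0.8]
grip_width: 0.0427
```

Run:
```python
from h import *
s=status.state(); print(s['position'],s['eef_rot'],s['force'])
p=grab_frame("side"); cv2.imwrite("pics/s2.png",p['pixels'][100:340,150:450,::-1].repeat(2,0).repeat(2,1))
```

```text
[0.45441115 0.11452468 0.02759862] [0.72851867 0.68501326 0.00272418 0.00315605] [ 0.59491696 -0.16114017  0.84956677]
```

View pics/s2.png

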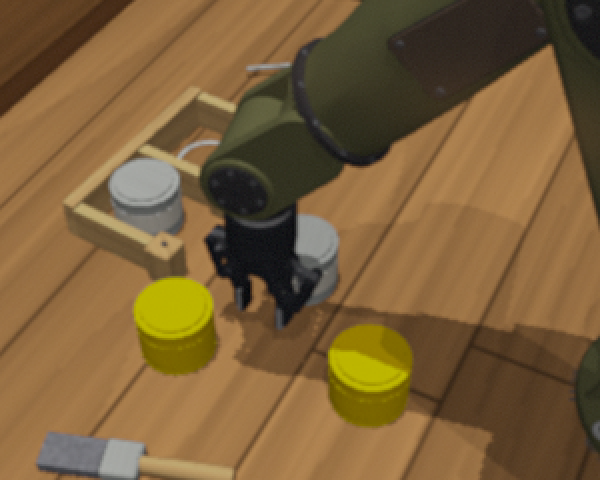

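The fingers are straddling the left of the tin, with nothing touching. Pushing right.

>>> apply_moves:
  rows:
    - [0, -1.5, 0, 0]
    - [0, -1.5, 0, 0]
    - [0, -0.6, 0, 0]
    - [0, -0.6, 0, 0]
    - [-0.1, -0.8, 0, 0]
    - [-0.1, -0.8, 0, 0]
    - [-0.1, -0.8, 0, 0]
    - [-0.1, -0.8, 0, 0]
    - [-0.1, -0.8, 0, 0]
    - [-0.1, -0.8, 0, 0]
    - [-0.1, -0.8, 0, 0]
    - [-0.1, -0.8, 0, 0]

```text
clock: 5.0
position: [0.4478, 0.0017, 0.0314]
eef_rot: [0.729, 0.685, 0.006, 0.005]
force: [0.5, 3.0, -0.7]
grip_width: 0.0424
```

>>> apply_moves:
  rows:
    - [-0.1, -0.8, 0, 0]
    - [-0.1, -0.8, 0, 0]
    - [0, -0.6, 0, 0]
    - [0, -0.6, 0, 0]
    - [0, -0.5, 0, 0]
    - [0, -0.4, 0, 0]
    - [0, 0, 0, 0]

```text
clock: 5.88
position: [0.4455, -0.0384, 0.0313]
eef_rot: [0.729, 0.685, 0.005, 0.005]
force: [0.7, 1.1, -0.5]
grip_width: 0.0425
```

```bash
cat > look.py <<'E'
from h import *
import sys
s=status.state(); print(s['position'],s['eef_rot'],s['force'])
o=np.array([.588,-.036]);a=-.067;R=np.array([[np.cos(a),-np.sin(a)],[np.sin(a),np.cos(a)]])
for c in ("top","side"):
    p=grab_frame(c); cv2.imwrite(f"pics/{c}_{sys.argv[1]}.png",p['pixels'][...,::-1])
    for t in ("tin","rack","stored_tin"):
      for x in models.place_of(p,t): 
        w=np.array(x['xyz']); print(c,t,w.round(4),round(x['score'],2),'rack:',(R.T@(w[:2]-o)).round(4))
E
python3 look.py b
```

```text
[ 0.44548199 -0.03840012  0.03132724] [0.72871026 0.68478458 0.00538432 0.00473671] [ 0.73235127  1.14391612 -0.52482184]
top tin [0.3131 0.141  0.0011] 0.92 rack: [-0.2861  0.1582]
top tin [ 0.5295  0.1794 -0.0032] 0.84 rack: [-0.0728  0.211 ]
top tin [ 0.6553 -0.1043 -0.002 ] 0.18 rack: [ 0.0717 -0.0636]
top rack [ 0.5871 -0.0366 -0.0007] 0.89 rack: [-0.0009 -0.0007]
top stored_tin [6.718e-01 2.370e-02 4.000e-04] 0.83 rack: [0.0796 0.0652]
side tin [ 0.3119  0.1368 -0.0037] 0.88 rack: [-0.287   0.1539]
side tin [ 4.412e-01 -8.640e-02  4.000e-04] 0.83 rack: [-0.1431 -0.0601]
side tin [5.297e-01 1.783e-01 1.000e-04] 0.58 rack: [-0.0725  0.2099]
side rack [ 0.5918 -0.036   0.0035] 0.75 rack: [0.0038 0.0003]
side rack [ 0.6663  0.0247 -0.0015] 0.15 rack: [0.0741 0.0658]
side stored_tin [ 0.6704  0.0228 -0.0032] 0.58 rack: [0.0783 0.0642]
```

>>> apply_moves:
  rows:
    - [0, -0.3, 0, 0]
    - [0, -0.1, 0, 0]
    - [0, 2, 0, 0]
    - [0, 2, 0, 0]
    - [0, 0, 5, 0]
    - [0, 0, 5, 0]
    - [0, 0, 4, -0.18]
    - [-4, 0, 0, -0.18]
    - [-4, -2, 0, -0.18]
    - [-1, -3, 0, -0.18]
    - [0, -3, 0, -0.18]
    - [0, -1, 0, -0.18]

```text
clock: 7.78
position: [0.3518, -0.0942, 0.1763]
eef_rot: [0.98, 0.197, 0.004, 0.008]
force: [-1.1, 0.5, -0.0]
grip_width: 0.0426
```

>>> apply_moves:
  rows:
    - [0, 0, 0, -0.18]
    - [0, 0, 0, -0.18]
    - [0, 0, 0, -0.1]

```text
clock: 8.15
position: [0.3515, -0.0957, 0.1765]
eef_rot: [0.999, -0.041, 0.002, 0.009]
force: [-0.5, 0.3, 0.4]
grip_width: 0.0429
```

```bash
python3 look.py c
```

```text
[ 0.35150716 -0.095708    0.17647302] [ 0.99910986 -0.04117126  0.00183087  0.00900295] [-0.51076061  0.2615073   0.3842238 ]
top tin [ 4.404e-01 -9.030e-02 -1.000e-04] 0.78 rack: [-0.1436 -0.0641]
top tin [0.5314 0.1782 0.0007] 0.78 rack: [-0.0708  0.2099]
top tin [ 0.3155  0.1373 -0.0009] 0.64 rack: [-0.2835  0.1547]
top tin [ 0.5055 -0.3312  0.    ] 0.43 rack: [-0.0626 -0.3001]
top rack [ 0.588  -0.0357  0.0036] 0.83 rack: [-0.      0.0003]
top stored_tin [ 0.6724  0.0241 -0.0014] 0.68 rack: [0.0802 0.0656]
side tin [ 0.4413 -0.0932  0.0011] 0.97 rack: [-0.1425 -0.0669]
side tin [ 0.3129  0.141  -0.0041] 0.9 rack: [-0.2863  0.1582]
side tin [ 0.5294  0.1768 -0.0015] 0.66 rack: [-0.0727  0.2084]
side rack [ 0.5879 -0.0344 -0.001 ] 0.7 rack: [-0.0002  0.0016]
side stored_tin [ 0.6693  0.0263 -0.0037] 0.67 rack: [0.0769 0.0676]
```

View pics/top_c.png

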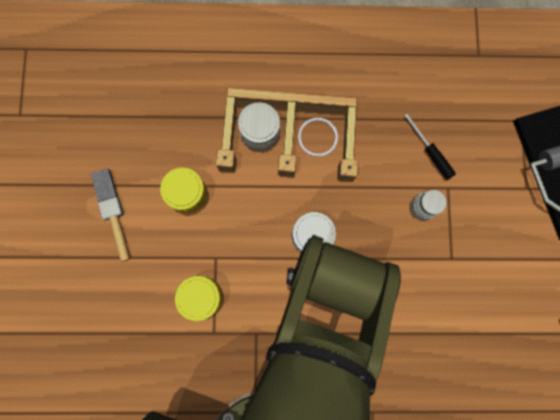

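The tin is at about (314,233), centred on the bay at rack (-0.143,-0.065). Lining up behind it and descending.

>>> apply_moves:
  rows:
    - [0, 1.1, -2, 0.015]
    - [0, 0, -5, 0]
    - [0, 0, -4, 0]
    - [0, 0, -2.5, 0]
    - [0, 0, -1.2, 0]
    - [0, 0, 0, 0]

```text
clock: 9.3
position: [0.3518, -0.0841, 0.0259]
eef_rot: [1.0, -0.027, 0.003, 0.009]
force: [-0.3, -0.5, 0.1]
grip_width: 0.0426
```

```bash
cat > tcp.py <<'E'
from h import *
s=status.state();w=s['position'];q=s['eef_rot']
o=np.array([.588,-.036]);a=-.067;R=np.array([[np.cos(a),-np.sin(a)],[np.sin(a),np.cos(a)]])
print('rack',R.T@(np.array(w)[:2]-o),'z',w[2],'yaw err',2*np.arctan2(q[1],q[0])-a,s['force'])
E
python3 tcp.py
```

```text
rack [-0.23242475 -0.06383429] z 0.025933390638116255 yaw err 0.012155102127308318 [-0.25857527 -0.54464626  0.13864888]
```

>>> apply_moves:
  rows:
    - [1.5, -0.15, 0, -0.012]
    - [1.2, -0.08, 0, 0]
    - [0.6, -0.04, 0, 0]
    - [0.6, -0.04, 0, 0]
    - [0.8, -0.05, 0, 0]
    - [0.9, -0.06, 0, 0]
    - [0.9, -0.06, 0, 0]
    - [0.9, -0.06, 0, 0]
    - [0.9, -0.06, 0, 0]
    - [0.9, -0.06, 0, 0]
    - [0.8, -0.05, 0, 0]
    - [0.6, -0.04, 0, 0]

```text
clock: 10.8
position: [0.4632, -0.092, 0.0274]
eef_rot: [0.999, -0.032, 0.003, 0.009]
force: [-5.1, 0.7, 3.4]
grip_width: 0.0428
```

```bash
python3 tcp.py; python3 look.py d | grep -E "tin" ; python3 -c "
import cv2
a=cv2.imread('pics/top_d.png')[60:260,180:380];b=cv2.imread('pics/side_d.png')[120:320,160:360]
cv2.imwrite('pics/d.png',cv2.resize(cv2.hconcat([a,b]),None,fx=2,fy=2,interpolation=cv2.INTER_CUBIC))"
```

```text
rack [-0.12073886 -0.06418547] z 0.027441755131700805 yaw err 0.0019937788675850887 [-5.13425425  0.71960036  3.38420624]
top tin [ 5.299e-01  1.783e-01 -4.000e-04] 0.88 rack: [-0.0723  0.2099]
top tin [ 0.3149  0.1389 -0.0025] 0.86 rack: [-0.2842  0.1562]
side tin [ 0.313   0.1414 -0.0044] 0.86 rack: [-0.2863  0.1586]
side tin [ 0.5272  0.1778 -0.0021] 0.83 rack: [-0.075   0.2092]
side stored_tin [6.705e-01 2.650e-02 4.000e-04] 0.84 rack: [0.0781 0.0679]
```

View pics/d.png

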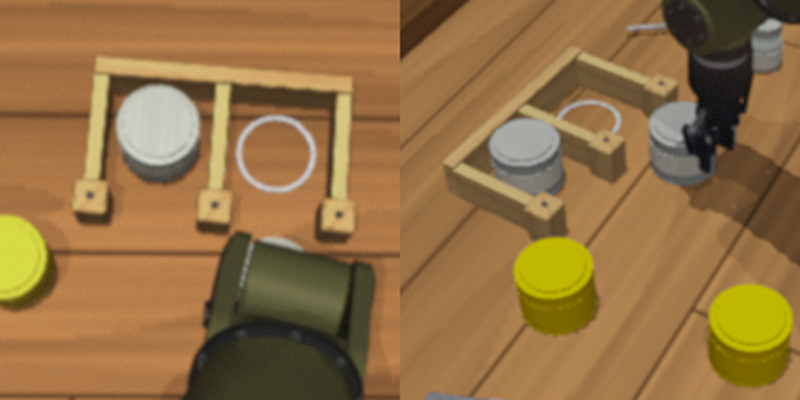

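The tin is just in front of the gap, at about (302,181) in the side image. I'll check lateral alignment with an overlay of the predicted lid and posts.

```bash
cat > ov.py <<'E'
from h import *
import sys
tx,ty=float(sys.argv[2]),float(sys.argv[3])
o=np.array([.588,-.036]);a=-.067;R=np.array([[np.cos(a),-np.sin(a)],[np.sin(a),np.cos(a)]])
p=grab_frame("side"); u0,v0,k=215,130,5
im=cv2.resize(p['pixels'][v0:v0+110,u0:u0+150,::-1],None,fx=k,fy=k,interpolation=cv2.INTER_CUBIC)
def draw(P,col):
    q=np.array([proj(p,(*(o+R@x[:2]),x[2])) for x in P]); q=((q-[u0,v0]+.5)*k).astype(np.int32); cv2.polylines(im,[q],True,col,1)
for y in (-.129,0,.129):
    draw([(sx*.018,y+sy*.018,.055) for sx,sy in((-1,-1),(-1,1),(1,1),(1,-1))],(0,0,255))
th=np.linspace(0,6.28,60)
draw([(tx+.043*np.cos(t),ty+.043*np.sin(t),.07) for t in th],(0,255,0))
draw([(.0785+.043*np.cos(t),.0655+.043*np.sin(t),.07) for t in th],(0,255,0))
draw([(.077+.0425*np.cos(t),-.0645+.0425*np.sin(t),0) for t in th],(255,0,0))
cv2.imwrite(sys.argv[1],im)
E
python3 ov.py pics/e.png -0.0725 -0.0645
```

```text
(no output)
```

View pics/e.png

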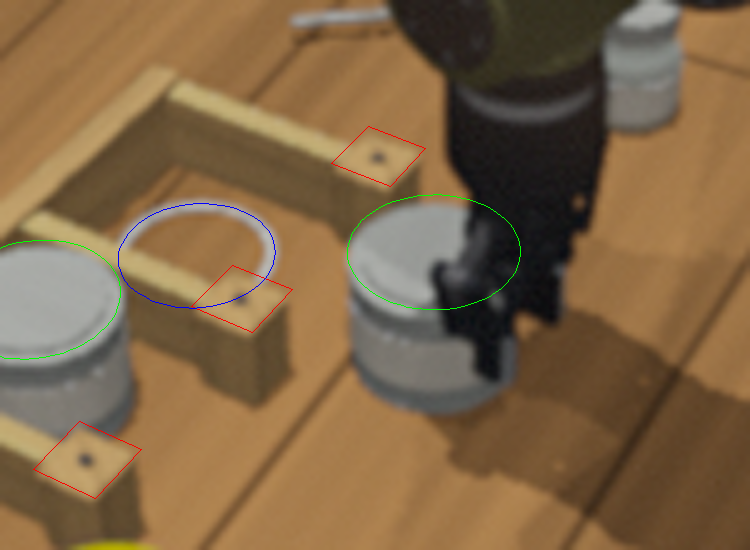

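The tin sits within about 2 mm of the bay centre line. Pushing on through the gap slowly.

>>> apply_moves:
  rows:
    - [0.5, -0.11, 0, 0]
    - [0.6, -0.04, 0, 0]
    - [0.6, -0.04, 0, 0]
    - [0.6, -0.04, 0, 0]
    - [0.6, -0.04, 0, 0]
    - [0.6, -0.04, 0, 0]
    - [0.6, -0.04, 0, 0]
    - [0.6, -0.04, 0, 0]
    - [0.6, -0.04, 0, 0]
    - [0.6, -0.04, 0, 0]

```text
clock: 12.5
position: [0.5248, -0.0968, 0.0274]
eef_rot: [0.999, -0.033, 0.002, 0.009]
force: [-3.5, -0.1, 2.5]
grip_width: 0.0431
```

```bash
python3 tcp.py; python3 ov.py pics/f.png -0.0125 -0.0645
```

```text
rack [-0.0589581  -0.06492597] z 0.027385373279612428 yaw err 0.0018187554692481872 [-3.46883677 -0.12316351  2.46571429]
```

View pics/f.png

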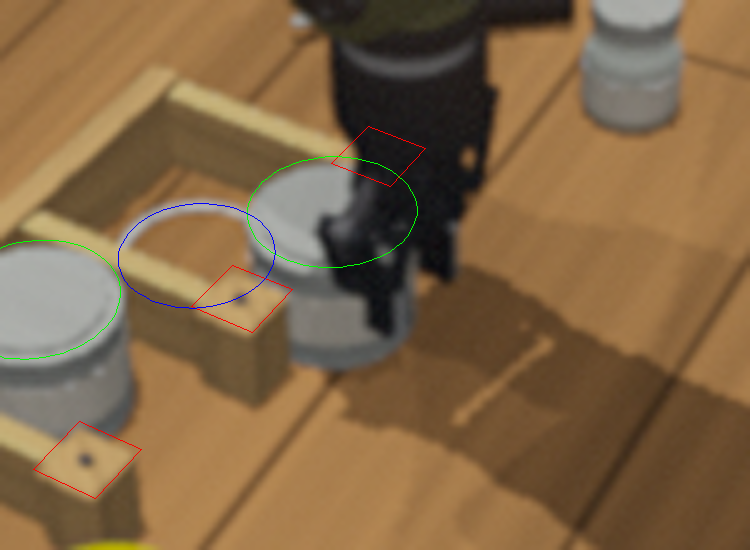

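The tin is passing between the posts with only friction force (about 3.5 N) and no sideways contact. Continuing.

>>> apply_moves:
  rows:
    - [0.6, -0.04, 0, 0]
    - [0.6, -0.04, 0, 0]
    - [0.6, -0.04, 0, 0]
    - [0.6, -0.04, 0, 0]
    - [0.6, -0.04, 0, 0]
    - [0.6, -0.04, 0, 0]

```text
clock: 13.3
position: [0.5636, -0.0994, 0.0273]
eef_rot: [0.999, -0.033, 0.002, 0.009]
force: [-3.9, -0.4, 2.0]
grip_width: 0.043
```

>>> apply_moves:
  rows:
    - [0.6, -0.04, 0, 0]
    - [0.6, -0.04, 0, 0]
    - [0.6, -0.04, 0, 0]
    - [0.6, -0.04, 0, 0]
    - [0.6, -0.04, 0, 0]
    - [0.6, -0.04, 0, 0]
    - [0.5, -0.03, 0, 0]

```text
clock: 14.18
position: [0.6076, -0.1023, 0.0274]
eef_rot: [0.999, -0.033, 0.002, 0.009]
force: [-3.5, -0.2, 2.6]
grip_width: 0.0427
```

```bash
python3 tcp.py; python3 ov.py pics/g.png 0.0695 -0.0645
```

```text
rack [ 0.02401281 -0.06485804] z 0.027352792291440987 yaw err 0.0018018826484079153 [-3.48203496 -0.15763565  2.55198279]
```

View pics/g.png

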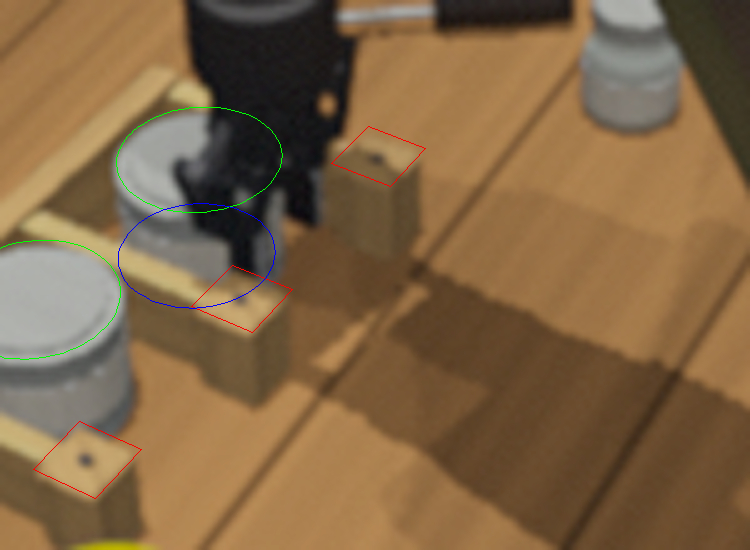

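The tin is at rack x of about 0.069. I'll push 7 mm more, then back straight out and lift away.

>>> apply_moves:
  rows:
    - [0.4, -0.03, 0, 0]
    - [0.3, -0.02, 0, 0]
    - [0, 0, 0, 0]
    - [-1, 0.07, 0, 0]
    - [-2, 0.14, 0, 0]
    - [-3, 0.2, 0, 0]
    - [-3, 0.2, 0, 0]
    - [-3, 0.2, 0, 0]
    - [0, 0, 5, 0]
    - [0, 0, 5, 0]
    - [-4, -4, 5, 0]
    - [-4, -5, 3, 0]

```text
clock: 15.72
position: [0.4184, -0.1699, 0.1967]
eef_rot: [0.999, -0.03, 0.003, 0.01]
force: [0.2, -0.9, 0.9]
grip_width: 0.0425
```

>>> apply_moves:
  rows:
    - [-4, -5, 0, 0]
    - [-4, -5, 0, 0]
    - [-4, -5, 0, 0]
    - [-3, -5, 0, 0]
    - [0, -5, 0, 0]
    - [0, -5, 0, 0]
    - [0, 0, 0, 0]

```text
clock: 16.6
position: [0.2635, -0.4718, 0.1994]
eef_rot: [0.999, -0.032, 0.008, 0.014]
force: [-0.3, 0.5, -1.1]
grip_width: 0.0428
```

```bash
python3 tcp.py; python3 look.py h
```

```text
rack [-0.29460941 -0.45658064] z 0.19939727626915724 yaw err 0.002489169758858878 [-0.34364196  0.52745201 -1.13771341]
[ 0.26348357 -0.47183216  0.19939728] [ 0.99935161 -0.03224568  0.00762914  0.01408445] [-0.34364196  0.52745201 -1.13771341]
top tin [ 0.5302  0.1784 -0.0033] 0.85 rack: [-0.072  0.21 ]
top tin [0.3148 0.1354 0.0007] 0.68 rack: [-0.2841  0.1527]
top tin [ 0.6668 -0.1047  0.0008] 0.62 rack: [ 0.0832 -0.0633]
top tin [ 0.5878 -0.0389 -0.0017] 0.53 rack: [-0.     -0.0029]
top rack [ 0.5944 -0.0401 -0.0007] 0.69 rack: [ 0.0067 -0.0037]
top stored_tin [0.6717 0.0279 0.0031] 0.63 rack: [0.0792 0.0694]
side tin [ 0.3121  0.1379 -0.0057] 0.91 rack: [-0.2869  0.155 ]
side tin [ 6.621e-01 -1.079e-01  6.000e-04] 0.75 rack: [ 0.0787 -0.0668]
side tin [0.5278 0.176  0.0026] 0.64 rack: [-0.0743  0.2075]
side rack [ 0.5909 -0.0359  0.0035] 0.7 rack: [0.0029 0.0003]
side rack [ 0.4763  0.3295 -0.0038] 0.33 rack: [-0.1359  0.3572]
side stored_tin [ 0.6702  0.0208 -0.0035] 0.86 rack: [0.0782 0.0622]
side stored_tin [ 0.5906 -0.0361  0.0015] 0.42 rack: [0.0026 0.0001]
```

View pics/top_h.png

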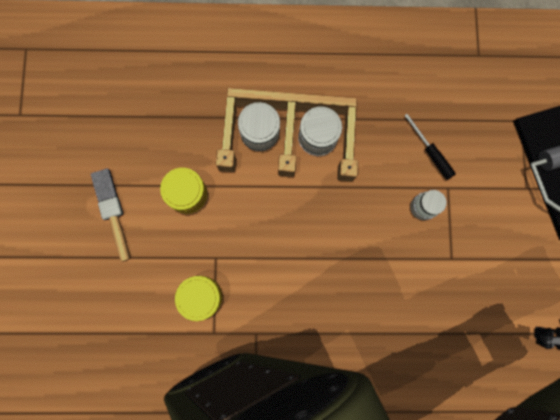

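The tin stands at about (320,131) in the right bay, behind the posts, at rack x of about 0.08. Everything else is where it was, and the arm is clear.

```bash
python3 -c "
from workcell import job,status
print(job.finish_job()); print(status.state()['clock'])"
```

```text
the job is handed in; nothing more can be done
None
the job is handed in; nothing more can be done
```

The tin is standing upright inside the empty bay, wholly behind the posts, and the job is handed in at about 17 s of the 51 s allowed. I pushed it sideways with the half-open fingertips until it lined up with the empty bay. Then I pushed it straight through the gap, backed straight out and lifted the arm away.

- **Tin position:** the networks put it at rack (83, -63) mm from the top camera and (79, -67) mm from the side camera. Wholly behind the posts starts at x = 61 mm, and touching the back board would be x = 90 mm. The two views differ by about 4 mm, which is within their stated accuracy.
- **Forces:** every reading I took while pushing was about 6 N or less, with no sign of contact with the posts.
- **Other things:** in the last top picture the stored tin, brush, jar, opener and yellow tins look unmoved.
- **Failed or odd checks:** while the arm hid the tin during the forward push, the networks did not find it, so I used overlays on the side picture instead. In the last check they also gave a few false hits on the rack's middle post and the brush, which I ignored.

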